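Index the bottle feeder to the reader with its ratchet lever

ROBOT

A 6-joint arm with a two-finger parallel gripper is mounted at the origin on a cart in front of the work surface, level with it; the furniture and walls round the work are solid. World frame = base frame: x ahead of the robot, y to its left, z up, the work surface at z = 0. Lengths are in m, angles in rad, forces in N, time in s.
With the tool pointing down it reaches from about 0.35 to 0.975 m from the base axis. Payload 4.9 kg.
Tool frame: the origin (TCP) lies midway between the tips of the shut fingers; the grasp point (between the pads) lies 19 mm behind it; z points along the fingers, y is the line along which they close (so a half turn about z gives the same grasp; the last joint's range is limited). The gripper opens to 85 mm and grips with 20 to 120 N. Pads are 22 mm wide; open, the fingers measure 114 mm over their backs; the gripper's body (76 mm by 85 mm) begins 54 mm behind the grasp point. The pads swing forward as they close: fully open they stand 13 mm farther back than shut.
Start: joints at [1.19, 0.053, 1.613, -0, 1.476, -0.119], TCP at [0.162, 0.604, 0.231] pointing down, gripper open.
Joint ranges: [-3.01, 3.01], [-1.01, 2.22], [0.06, 2.58], [-1.02, 4.17], [0.09, 2.62], [-3.14, 3.14]. Speed limits (rad/s): [2.57, 2.57, 3.14, 3.14, 3.14, 3.14].

INTERFACE

Orientations are given as a unit quaternion [w, x, y, z].
In Python, from plant import state, grab_frame, camera_info, job_done, spot_in, masks_of, pinpoint gives the robot as it stands.
- The arm moves only by the shell command python3 -m handwheel 'ROWS' [OPENING]. ROWS is JSON, a list that holds one entry, the list of rows, each a list of 6 numbers: the shift along the world's x, y, z in m, then the turn, a rotation vector about the world's x, y, z in degrees. In form: [[[tx, ty, tz, ax, ay, az], ...]]. A call has 1 to 20 rows; each row shifts and turns the commanded pose from where the row before left it; what a row does not reach is not made up. A row lasts 1/12 s, in which the tool goes at most 41.7 mm and 7.16 degrees, less where a joint would pass 70% of its speed; a pose out of reach is approached as far as the arm can. A call is refused whole if a number of a shift passes 0.0417 or a number of a turn 7.16, either way. A call with a gripper value outside its range is refused whole. OPENING is the opening, from 0 (shut) to 1 (fully open), set as the call begins (- or left out, the last holds). The fingers move at their own pace and stop on an object; the grip force is fixed at half the most. Time passes only in rows, so rows that do not move let the fingers close. It gives the time, the measured TCP pose, the force, the opening and the grip force at its end, in the units of the state.
- state(): the state, without advancing time (a new reading comes with each control period).
- grab_frame(name): name is "side" or "top"; returns (picture, depth): 400x640x3 uint8, blue, green, red; 400x640 float32, m along the optical axis (not along the pixel's ray), 0 where there is no reading.
- camera_info(name): a dict with "fx", "fy", "cx", "cy" (pixels), "T" (4x4, takes a point from camera to world coordinates). Camera axes: x right, y up, looking along -z (the intrinsics and any distortion apply to the point x, -y, -z); pixel columns grow to the right and rows downward; lengths in m; the calibration is good to about 2 mm. A picture is of the moment at which its call begins. camera_info takes no time and is no camera call.
- job_done(): hands the job in; it is judged then, once.
Trained networks look in the newest picture that a camera, given by its name, has taken for a name from the list of things; names that differ only in an ending like _2 or _b are one class to them, and where a whole thing is asked for, a point or a joint stands for the part that bears it (a point fixed in the world has none). Each returns a list of dicts, best first, with "conf" (0 to 1); they miss things now and then, are a little off and sometimes report something else, mostly with a low value. They report only what shows in the picture. A call takes as long as a camera call. They do not tell look-alikes from the thing itself.
- spot_in(camera, thing): "box" ([left, top, width, height] in pixels, round what is visible of it).
- masks_of(camera, thing): "region" (400x640 bool, what is visible of it) and "box" ([left, top, width, height] in pixels, round what is visible of it).
- pinpoint(camera, thing): "position" ([column, row] in pixels: a listed point, or the origin of a listed thing).
The state is a dict: "time": time; "joint_pos": joint angles; "joint_vel": joint speeds; "joint_efforts": joint torques, N m; "tool_pos": TCP position; "tool_rot": TCP orientation; "contact_force": force on the tool from outside, world axes, zero at the start; "ft_torque": the same for the moment, N m; "gripper_width": opening from 0.0 (shut) to 1.0 (fully open); "grasp_force": force on a finger pad.
Only numpy, scipy, OpenCV 4.12 (cv2) and the standard library are available. Lean on these libraries where they do the work, as an engineer would, in place of code of your own. Each camera call takes 0.05 s, during which the arm holds its last target. There are 200 camera calls.

TASK

Bring the largest of the three bottles in the feeder's sliding carrier squarely in front of the reader's window by pressing the feeder's sprung lever down to its stop and letting it come up again, as many times as needed: each full stroke moves the carrier one tooth and the ratchet cannot go back, so do not overshoot. Work only the lever; do not touch the carrier or the large bottle, and leave the bottle standing upright.

Things in the scene. Friction and masses are not known exactly. Their poses are not given: they have to be found in the camera images.
- calibrator: Largest of three brown bottles standing in the carrier's pockets: 44 mm wide, 78 mm tall, white cap (the other two: 36 mm wide, 62 mm tall). Origin: centre of its underside. Starts in any of the three pockets, with 1 to 2 mm of play.
- read_point (a point): Spot on the track's centre line before the reader (grey column 129 mm tall, dark window), 20 mm above the worktop, level with the carrier's floor. Axes are the feeder's: y = the carrier's way of travel (to the robot's left), x = across the track to the reader, z up. The feeder is fixed, bed 150 x 350 mm, turned up to 10 degrees.
- lever_pad (a point): Centre of the top of the lever's black thumb pad, 38 (feeder x) x 42 mm (y), on the robot's side, on an 85 mm arm; the pivot shaft (along feeder x, 105 mm high) lies on its +y side. Pad at rest 132 mm above the worktop, sloping 15 degrees; full stroke 44 mm straight down to a hard stop at 88 mm. Takes 4 to 10 N; a spring lifts it again within 0.5 s of letting go.
- carrier: White sliding carrier, 54 x 152 mm, three pockets in a row 48 mm apart, steel strip of 7 teeth on the robot's side. A full lever stroke moves it 24 mm along feeder +y (a short one less), the return none; friction holds it. Travel 168 mm. Origin: its middle, at worktop height. At the start the pockets are 48, 96 and 144 mm (2, 4, 6 strokes) before the read point.
Things that resemble listed ones, but are neither listed nor needed, are in the scene too. What is shaped like the calibrator but purple is not meant.

How it is judged:
By the outcome, as a careful person would: the job done as asked, in the order asked, and still so for the second after the job is handed in, with the robot touching nothing.
It also fails if it takes over 51 s, if anything falls off the work surface, if the arm or the gripper's body presses on something with over 40 N, if the wrist force passes 120 N, or if a joint passes its speed limit or range.

## Working session

There is one attempt and no reset: what is moved stays moved. The work goes in short steps, Python scripts to look and compute and a shell command to move; the robot and the scene stay as the last step left them, time stands still between calls to the robot, and variables do not carry over. Pictures are saved under pics/ and viewed, at most 10 in all, crops included, and the job is handed in when it is done.

```bash
mkdir -p pics; cat > h.py <<'E'
import numpy as np, cv2
from plant import *
def world(cam,u,v,d):
    c=camera_info(cam);T=np.array(c["T"])
    p=np.array([(u-c["cx"])/c["fx"]*d,-(v-c["cy"])/c["fy"]*d,-d,1.])
    return (T@p)[:3]
def onplane(cam,u,v,z):
    a=world(cam,u,v,0.);b=world(cam,u,v,1.)
    return a+(b-a)*(z-a[2])/(b[2]-a[2])
E
python3 - <<'E'
from h import *
np.set_printoptions(precision=3,suppress=True)
ims=[]
for c in("top","side"):
    im,d=grab_frame(c); cv2.imwrite(f"pics/{c}0.png",im); np.save(f"{c}_d.npy",d)
    print(c,{k:v for k,v in camera_info(c).items()})
    for t in("calibrator","read_point","lever_pad","carrier"):
        for r in pinpoint(c,t)[:4]:
            u,v=r["position"];
            z={"calibrator":.02,"read_point":.02,"lever_pad":.132,"carrier":0}[t]
            print(t,np.round([u,v],1),round(r["conf"],2),onplane(c,u,v,z))
    for r in spot_in(c,"calibrator")[:5]: print("box",np.round(r["box"]),round(r["conf"],2))
print(state())
E
```

```text
top {'fx': 509.8831508067314, 'fy': 509.8831508067314, 'cx': 313.30183857573473, 'cy': 193.02266639552815, 'T': array([[-0.01 ,  0.994, -0.112,  0.427],
       [-1.   , -0.011, -0.002, -0.063],
       [-0.004,  0.112,  0.994,  0.958],
       [ 0.   ,  0.   ,  0.   ,  1.   ]])}
calibrator [413.3 224.5] 0.83 [ 0.472 -0.244  0.02 ]
calibrator [352.2 178.9] 0.62 [ 0.558 -0.133  0.02 ]
calibrator [423.7 190.6] 0.59 [ 0.535 -0.265  0.02 ]
calibrator [324.8 179.4] 0.4 [ 0.558 -0.083  0.02 ]
read_point [273.4 178.3] 0.93 [0.561 0.013 0.02 ]
read_point [354.4 180.9] 0.23 [ 0.555 -0.137  0.02 ]
lever_pad [324.9 239.9] 0.68 [ 0.444 -0.079  0.132]
carrier [326.6 181.8] 0.84 [ 0.556 -0.086  0.   ]
box [411. 176.  34.  26.] 0.78
box [402. 216.  28.  24.] 0.71
side {'fx': 411.8204438585823, 'fy': 411.8204438585823, 'cx': 312.99220827517127, 'cy': 200.95591547898852, 'T': array([[ 0.904,  0.231, -0.36 ,  0.269],
       [-0.427,  0.479, -0.767, -0.723],
       [-0.005,  0.847,  0.532,  0.543],
       [ 0.   ,  0.   ,  0.   ,  1.   ]])}
calibrator [301.6 309.5] 0.98 [ 0.458 -0.271  0.02 ]
calibrator [
[... 185 characters left out ...]
01  0.132]
lever_pad [311.4 242.6] 0.16 [ 0.49  -0.244  0.132]
carrier [311.  241.4] 0.9 [ 0.562 -0.086  0.   ]
carrier [258. 202.] 0.61 [0.511 0.114 0.   ]
box [288. 271.  25.  44.] 0.78
box [331. 268.  27.  45.] 0.66
{'time': 0.6, 'joint_pos': array([ 1.19 ,  0.053,  1.613,  0.   ,  1.476, -0.119]), 'joint_vel': array([ 0.001, -0.   , -0.001,  0.002,  0.001,  0.001]), 'joint_efforts': array([ -0.001, -39.341, -37.023,  -0.   ,   0.001,  -0.   ]), 'tool_pos': array([0.162, 0.604, 0.231]), 'tool_rot': array([-0.   ,  0.131,  0.991, -0.   ]), 'contact_force': array([ 0.083, -0.36 , -0.654]), 'ft_torque': array([ 0.011,  0.016, -0.035]), 'grasp_force': 0.0, 'gripper_width': 1.0009238937673264}
```

View pics/top0.png

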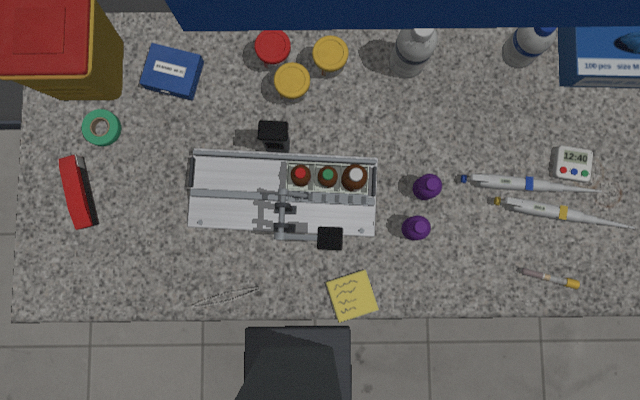

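View pics/side0.png

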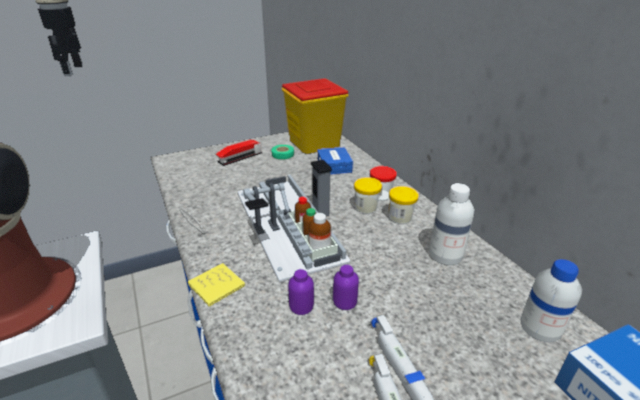

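```bash
python3 - <<'E'
from h import *
np.set_printoptions(precision=3,suppress=True)
im=cv2.imread("pics/top0.png");d=np.load("top_d.npy")
cv2.imwrite("pics/crop.png",cv2.resize(im[110:260,170:450],None,fx=2.8,fy=2.8,interpolation=cv2.INTER_CUBIC))
P=np.array([[world("top",u,v,d[v,u]) for u in range(640)] for v in range(400)])
m=np.zeros((400,640),bool);m[215:262,305:355]=1
m&=(P[...,2]>.11)&(P[...,2]<.16)&(im.max(2)<60)
print("pad",m.sum(),P[m].mean(0),P[m].min(0),P[m].max(0),np.argwhere(m).mean(0)[::-1])
# feeder bed: border rect
for n,(u,v) in dict(TL=(196,151),TR=(376,160),BR=(375,235),BL=(189,229)).items(): print(n,P[v,u],onplane("top",u,v,.015))
for n,(u,v) in dict(red=(300,174),green=(327,175),white=(355,175)).items(): print(n,P[v,u])
q=P[130:260,180:400];k=(q[...,2]>.09)&(d[130:260,180:400]>0)
print("tall", [ (np.round(q[k&(abs(q[...,2]-z)<.01)].min(0),3),np.round(q[k&(abs(q[...,2]-z)<.01)].max(0),3)) for z in(.1,.12,.14,.16) if (k&(abs(q[...,2]-z)<.01)).any()])
E
```

```text
Traceback (most recent call last):
  File "h.py", line 4, in world
    c=camera_info(cam);T=np.array(c["T"])
ValueError: time passes only in moves, steps and waits
```

View pics/crop.png

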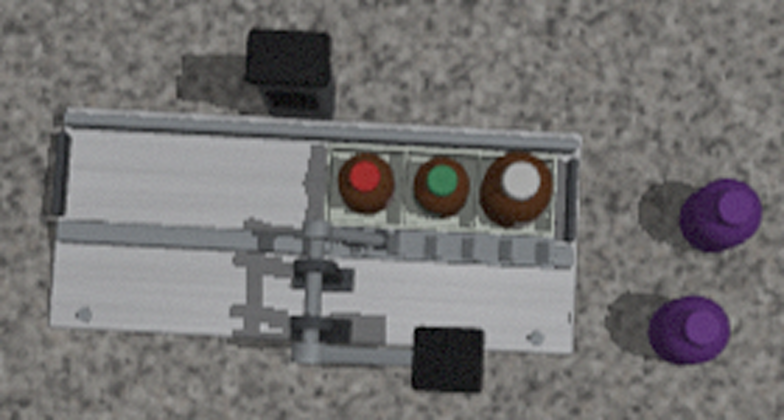

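The crop shows three brown bottles: red cap (300,174), green cap (327,175) and white cap (355,175). The white one is the widest and sits in the last pocket, so it is the calibrator and is 6 strokes out. The purple ones at (428,186) and (417,228) are decoys. The lever pad is at (330,238).

```bash
sed -i 's/^def world/import functools\ncamera_info=functools.lru_cache(None)(camera_info)\ndef world/' h.py; python3 - <<'E'
from h import *
np.set_printoptions(precision=3,suppress=True)
im=cv2.imread("pics/top0.png");d=np.load("top_d.npy")
P=np.array([[world("top",u,v,d[v,u]) for u in range(640)] for v in range(400)])
m=np.zeros((400,640),bool);m[215:262,305:355]=1
m&=(P[...,2]>.11)&(P[...,2]<.16)&(im.max(2)<60)
print("pad",m.sum(),P[m].mean(0),P[m].min(0),P[m].max(0),np.argwhere(m).mean(0)[::-1])
for n,(u,v) in dict(TL=(196,151),TR=(376,160),BR=(375,235),BL=(189,229)).items(): print(n,onplane("top",u,v,.015))
for n,(u,v) in dict(red=(300,174),green=(327,175),white=(355,175)).items(): print(n,P[v,u])
q=P[130:260,180:400]
for z in(.1,.12,.14,.16):
    k=abs(q[...,2]-z)<.01
    if k.any(): print(z,k.sum(),q[k].min(0),q[k].max(0))
E
```

```text
pad 551 [ 0.446 -0.086  0.133] [ 0.429 -0.107  0.125] [ 0.465 -0.066  0.141] [329.261 238.171]
TL [0.615 0.159 0.015]
TR [ 0.594 -0.179  0.015]
BR [ 0.454 -0.174  0.015]
BL [0.469 0.17  0.015]
red [ 0.559 -0.038  0.084]
green [ 0.557 -0.085  0.083]
white [ 0.554 -0.132  0.1  ]
0.1 427 [ 0.445 -0.145  0.09 ] [0.614 0.026 0.11 ]
0.12 877 [ 0.428 -0.087  0.11 ] [0.628 0.03  0.13 ]
0.14 583 [ 0.427 -0.107  0.13 ] [0.626 0.029 0.141]
```

```bash
python3 -m handwheel '[[[0.028,-0.028,0,0,0,0],[0.028,-0.028,0,0,0,0],[0.028,-0.028,0,0,0,0],[0.028,-0.028,0,0,0,0],[0.028,-0.028,0,0,0,0],[0.0096,-0.0366,-0.003,0,0,0],[0.0096,-0.0366,-0.003,0,0,0],[0.0096,-0.0366,-0.003,0,0,0],[0.0096,-0.0366,-0.003,0,0,0],[0.0096,-0.0366,-0.003,0,0,0],[0.0096,-0.0366,-0.003,0,0,0],[0.0096,-0.0366,-0.003,0,0,0],[0.0096,-0.0366,-0.003,0,0,0],[0.0096,-0.0366,-0.003,0,0,0],[0.0096,-0.0366,-0.003,0,0,0],[0.0096,-0.0366,-0.003,0,0,0],[0.0096,-0.0366,-0.003,0,0,0],[0.0096,-0.0366,-0.003,0,0,0],[0.0096,-0.0366,-0.003,0,0,0],[0.0096,-0.0366,-0.003,0,0,0]]]' 0; python3 -m handwheel '[[[0,0,0,0,0,0],[0,0,0,0,0,0]]]'
```

```text
time: 2.27
tool_pos: [0.4459, -0.0874, 0.1866]
tool_rot: [0.001, 0.131, 0.991, -0.0]
contact_force: [1.0, 1.0, 0.8]
gripper_width: 0.0
grasp_force: 0.0
time: 2.43
tool_pos: [0.4457, -0.0868, 0.1862]
tool_rot: [-0.0, 0.132, 0.991, 0.0]
contact_force: [0.6, 0.3, 0.0]
gripper_width: -0.0
grasp_force: 0.0
```

```bash
python3 -m handwheel '[[[0,0,-0.02,0,0,0],[0,0,-0.02,0,0,0],[0,0,-0.015,0,0,0],[0,0,0,0,0,0]]]';python3 -m handwheel '[[[0,0,-0.015,0,0,0],[0,0,-0.015,0,0,0],[0,0,-0.008,0,0,0],[0,0,0,0,0,0],[0,0,0,0,0,0]]]'
```

```text
time: 2.77
tool_pos: [0.4439, -0.0833, 0.1284]
tool_rot: [-0.002, 0.13, 0.992, 0.001]
contact_force: [-1.1, 1.4, 1.4]
gripper_width: 0.0
grasp_force: 0.9
time: 3.18
tool_pos: [0.4473, -0.0852, 0.0955]
tool_rot: [0.002, 0.13, 0.992, -0.001]
contact_force: [-0.3, -1.6, 4.5]
gripper_width: -0.001
grasp_force: 2.1
```

```bash
python3 -m handwheel '[[[0,0,-0.004,0,0,0],[0,0,0,0,0,0],[0,0,0,0,0,0]]]';python3 -m handwheel '[[[0,0,-0.003,0,0,0],[0,0,0,0,0,0],[0,0,0,0,0,0]]]'
```

```text
time: 3.43
tool_pos: [0.4473, -0.0848, 0.0918]
tool_rot: [0.002, 0.13, 0.991, 0.0]
contact_force: [0.5, 0.6, 7.5]
gripper_width: 0.001
grasp_force: 3.3
time: 3.68
tool_pos: [0.4475, -0.0846, 0.0899]
tool_rot: [0.002, 0.13, 0.992, 0.001]
contact_force: [-3.4, 2.7, 13.2]
gripper_width: -0.003
grasp_force: 5.9
```

```bash
python3 -m handwheel '[[[0,0,-0.003,0,0,0],[0,0,0,0,0,0],[0,0,0,0,0,0]]]'; python3 - <<'E'
from h import *
im,d=grab_frame("top"); cv2.imwrite("pics/t1.png",im)
im,d=grab_frame("side"); cv2.imwrite("pics/s1.png",cv2.resize(im[140:290,200:380],None,fx=4,fy=4))
E
```

```text
time: 3.93
tool_pos: [0.4477, -0.0845, 0.0891]
tool_rot: [0.001, 0.13, 0.992, 0.001]
contact_force: [-9.8, 5.4, 26.0]
gripper_width: 0.002
grasp_force: 12.1
```

View pics/s1.png

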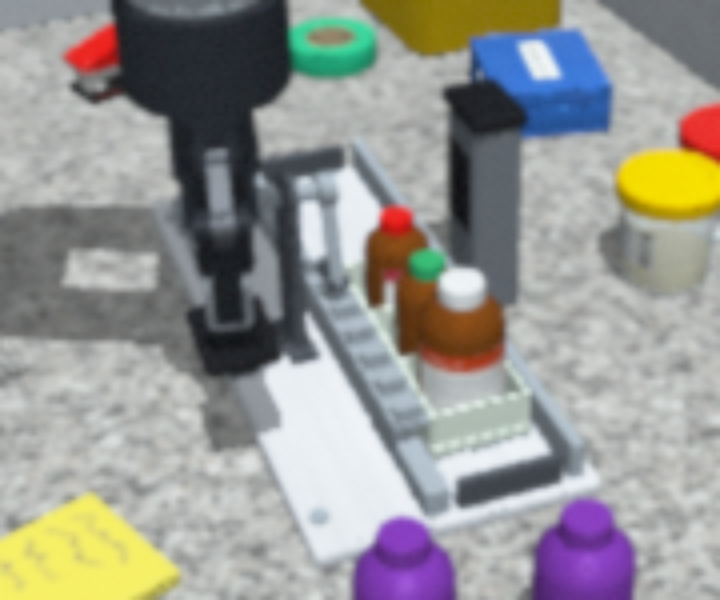

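The crop shows the fingers pressing the pad at its stop (crop 235,340). The carrier has moved up the track and the calibrator, with its white cap at (462,288), is upright. Next I'll release and measure the shift.

```bash
cat > m.py <<'E'
from h import *
np.set_printoptions(precision=3,suppress=True)
im,d=grab_frame("top"); cv2.imwrite("pics/last.png",im)
# white cap: bright, colourless, at z ~ .098
P=lambda u,v:world("top",u,v,d[v,u])
R=[]
for v in range(150,205):
    for u in range(240,385):
        if im[v,u].min()>120 and d[v,u]>0:
            p=P(u,v)
            if .085<p[2]<.11: R.append(p)
R=np.array(R);print("cap",len(R),R.mean(0) if len(R) else "")
E
python3 -m handwheel '[[[0,0,0.017,0,0,0],[0,0,0.017,0,0,0],[0,0,0.017,0,0,0],[0,0,0.017,0,0,0],[0,0,0,0,0,0],[0,0,0,0,0,0],[0,0,0,0,0,0],[0,0,0,0,0,0]]]'; python3 m.py
```

```text
time: 4.7
tool_pos: [0.4448, -0.0848, 0.1497]
tool_rot: [-0.001, 0.13, 0.991, 0.0]
contact_force: [-0.4, 0.5, 0.5]
gripper_width: 0.001
grasp_force: 0.0
cap 135 [ 0.557 -0.111  0.098]
```

```bash
python3 -m handwheel '[[[0,0,-0.014,0,0,0],[0,0,-0.014,0,0,0],[0,0,-0.014,0,0,0],[0,0,-0.012,0,0,0],[0,0,-0.008,0,0,0],[0,0,-0.004,0,0,0],[0,0,-0.002,0,0,0],[0,0,0,0,0,0],[0,0,0,0,0,0]]]';python3 -m handwheel '[[[0,0,0.017,0,0,0],[0,0,0.017,0,0,0],[0,0,0.017,0,0,0],[0,0,0.017,0,0,0],[0,0,0,0,0,0],[0,0,0,0,0,0],[0,0,0,0,0,0],[0,0,0,0,0,0]]]'; python3 m.py
```

```text
time: 5.5
tool_pos: [0.4469, -0.0852, 0.0886]
tool_rot: [-0.001, 0.13, 0.991, 0.001]
contact_force: [-13.7, 5.7, 32.9]
gripper_width: 0.002
grasp_force: 15.4
time: 6.17
tool_pos: [0.4446, -0.0849, 0.1492]
tool_rot: [-0.002, 0.131, 0.991, 0.0]
contact_force: [-0.5, -0.5, -0.1]
gripper_width: -0.003
grasp_force: 0.0
cap 135 [ 0.558 -0.087  0.098]
```

```bash
python3 -m handwheel '[[[0,0,-0.014,0,0,0],[0,0,-0.014,0,0,0],[0,0,-0.014,0,0,0],[0,0,-0.012,0,0,0],[0,0,-0.008,0,0,0],[0,0,-0.004,0,0,0],[0,0,-0.001,0,0,0],[0,0,0,0,0,0],[0,0,0,0,0,0]]]';python3 -m handwheel '[[[0,0,0.017,0,0,0],[0,0,0.017,0,0,0],[0,0,0.017,0,0,0],[0,0,0.016,0,0,0],[0,0,0,0,0,0],[0,0,0,0,0,0],[0,0,0,0,0,0],[0,0,0,0,0,0]]]'; python3 m.py
```

```text
time: 6.97
tool_pos: [0.4469, -0.0855, 0.0887]
tool_rot: [-0.0, 0.13, 0.991, 0.0]
contact_force: [-11.2, 4.4, 28.5]
gripper_width: 0.002
grasp_force: 13.2
time: 7.63
tool_pos: [0.4447, -0.085, 0.1493]
tool_rot: [-0.002, 0.131, 0.991, 0.0]
contact_force: [0.1, 0.5, -0.7]
gripper_width: -0.002
grasp_force: 0.0
cap 133 [ 0.56  -0.064  0.098]
```

```bash
python3 -m handwheel '[[[0,0,-0.014,0,0,0],[0,0,-0.014,0,0,0],[0,0,-0.014,0,0,0],[0,0,-0.012,0,0,0],[0,0,-0.008,0,0,0],[0,0,-0.004,0,0,0],[0,0,-0.001,0,0,0],[0,0,0,0,0,0],[0,0,0,0,0,0]]]';python3 -m handwheel '[[[0,0,0.017,0,0,0],[0,0,0.017,0,0,0],[0,0,0.017,0,0,0],[0,0,0.016,0,0,0],[0,0,0,0,0,0],[0,0,0,0,0,0],[0,0,0,0,0,0],[0,0,0,0,0,0]]]'; python3 m.py
```

```text
time: 8.43
tool_pos: [0.4469, -0.0855, 0.0888]
tool_rot: [-0.0, 0.13, 0.991, 0.0]
contact_force: [-11.3, 4.6, 28.4]
gripper_width: -0.003
grasp_force: 13.0
time: 9.1
tool_pos: [0.4447, -0.0849, 0.1493]
tool_rot: [-0.002, 0.131, 0.991, 0.0]
contact_force: [-0.8, 0.3, -0.5]
gripper_width: 0.0
grasp_force: 0.0
cap 138 [ 0.562 -0.04   0.098]
```

Four full strokes are done at 24 mm each. Two remain.

```bash
python3 -m handwheel '[[[0,0,-0.014,0,0,0],[0,0,-0.014,0,0,0],[0,0,-0.014,0,0,0],[0,0,-0.012,0,0,0],[0,0,-0.008,0,0,0],[0,0,-0.004,0,0,0],[0,0,-0.001,0,0,0],[0,0,0,0,0,0],[0,0,0,0,0,0]]]';python3 -m handwheel '[[[0,0,0.017,0,0,0],[0,0,0.017,0,0,0],[0,0,0.017,0,0,0],[0,0,0.016,0,0,0],[0,0,0,0,0,0],[0,0,0,0,0,0],[0,0,0,0,0,0],[0,0,0,0,0,0]]]'; python3 m.py; python3 -c "
from h import *
for r in pinpoint('top','read_point')[:2]: print(r['conf'],onplane('top',*r['position'],.02))"
```

```text
time: 9.9
tool_pos: [0.4469, -0.0855, 0.0888]
tool_rot: [-0.0, 0.13, 0.991, 0.0]
contact_force: [-10.5, 4.8, 28.6]
gripper_width: 0.001
grasp_force: 13.1
time: 10.57
tool_pos: [0.4447, -0.085, 0.1493]
tool_rot: [-0.002, 0.131, 0.991, 0.0]
contact_force: [-0.4, 0.2, 0.4]
gripper_width: -0.0
grasp_force: 0.0
cap 136 [ 0.563 -0.017  0.098]
0.57 [0.56291758 0.01168526 0.02      ]
```

```bash
python3 -m handwheel '[[[0,0,-0.014,0,0,0],[0,0,-0.014,0,0,0],[0,0,-0.014,0,0,0],[0,0,-0.012,0,0,0],[0,0,-0.008,0,0,0],[0,0,-0.004,0,0,0],[0,0,-0.001,0,0,0],[0,0,0,0,0,0],[0,0,0,0,0,0]]]';python3 -m handwheel '[[[0,0,0.017,0,0,0],[0,0,0.017,0,0,0],[0,0,0.017,0,0,0],[0,0,0.02,0,0,0],[0,0,0.02,0,0,0],[0,0,0.02,0,0,0],[0,0,0.02,0,0,0],[0,0,0,0,0,0],[0,0,0,0,0,0],[0,0,0,0,0,0]]]'; python3 m.py; python3 - <<'E'
from h import *
im=cv2.imread("pics/last.png");im2,d=grab_frame("side")
a=cv2.resize(im[110:260,170:450],(746,400))[:300];b=cv2.resize(im2[140:290,200:380],(360,300))
c=np.zeros((600,746,3),np.uint8);c[:300]=a;c[300:,:360]=b;cv2.imwrite("pics/fin.png",c)
E
```

```text
time: 11.42
tool_pos: [0.4471, -0.0856, 0.0888]
tool_rot: [0.0, 0.13, 0.991, 0.0]
contact_force: [-10.7, 4.6, 26.5]
gripper_width: -0.001
grasp_force: 12.4
time: 12.25
tool_pos: [0.4451, -0.0851, 0.2137]
tool_rot: [-0.001, 0.131, 0.991, 0.0]
contact_force: [-1.2, 0.5, 0.2]
gripper_width: -0.004
grasp_force: 0.0
cap 139 [0.564 0.007 0.098]
```

View pics/fin.png

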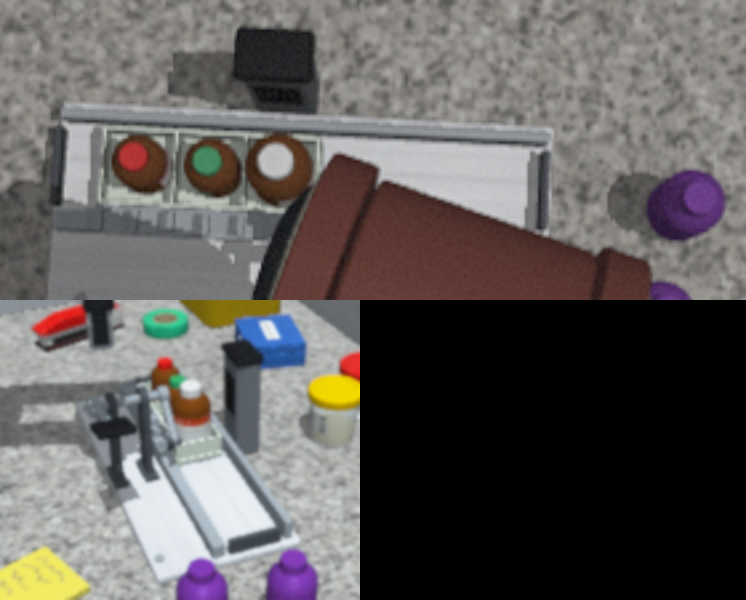

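The white-capped bottle (cap at 276,160) stands upright in line with the reader (275,65). The lever is up and the arm is clear.

```bash
python3 -c "
from plant import *
print(job_done())"
```

```text
the job is handed in; nothing more can be done
None
```

The job is handed in: six full lever strokes brought the calibrator in front of the reader's window, standing upright, with the lever back up and the arm clear, at about 12 s on the robot's clock.

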